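Walk the heavy riser up to the stop bar

ROBOT

A 6-joint arm with a two-finger parallel gripper is mounted at the origin on the work surface. World frame = base frame: x ahead of the robot, y to its left, z up, the work surface at z = 0. Lengths are in m, angles in degrees, forces in N, time in s.
With the tool pointing down it reaches from about 0.35 to 0.875 m from the base axis. Payload 4.2 kg.
Tool frame: the origin (TCP) lies between the finger pads; the fingertips stand 19 mm ahead of it and the grasp point (between the pads) is the TCP; z points along the fingers, y is the line along which they close (so a half turn about z gives the same grasp; the last joint's range is limited). The gripper opens to 87 mm and grips with 3 to 60 N. Pads are 19 mm wide; open, the fingers measure 117 mm over their backs; the gripper's body (75 mm by 190 mm) begins 51 mm behind the grasp point.
Start: joints at [90.39, 22.042, 0.453, 0, -68.411, -14.817], TCP at [0.156, 0.605, 0.242] pointing down, gripper open.
Joint ranges: [-179.83, 179.83], [-69.29, 118.12], [-61.27, 80.66], [-181.25, 117.63], [-171.15, -9.14], [-177.46, 177.46]. Speed limits (degrees/s): [159.86, 159.86, 180, 180, 180, 180].

INTERFACE

Orientations are given as a 3x3 rotation matrix whose columns are the frame's x, y, z axes.
In Python, from station import r gives the robot as it stands.
- The arm moves only by the tool drive_tool, never from a script. Its argument "steps" is one flat list of numbers, 7 for each row, row after row: the turn, a rotation vector about the tool's x, y, z in rad, then the shift along the tool's x, y, z in m, then the opening, from 0 (shut) to 1 (fully open). A call has 1 to 10 rows; each row shifts and turns the commanded pose from where the row before left it, along the tool's axes as they then stand; what a row does not reach is not made up. A row lasts 1/12 s, in which the tool goes at most 41.7 mm and 7.16 degrees, less where a joint would pass 70% of its speed; a pose out of reach is approached as far as the arm can. A call is refused whole if a number of a shift passes 0.0417 or a number of a turn 0.125, either way. A call with a gripper value outside its range is refused whole. The fingers move at their own pace and stop on an object; the grip force is fixed at half the most. Time passes only in rows, so rows that do not move let the fingers close. It gives the time, the measured TCP pose, the force, the opening and the grip force at its end, in the units of the state.
- r.sense(): the state, without advancing time (a new reading comes with each control period).
- r.capture(name): name is "scene" or "top"; returns the picture (384x512x3 uint8, blue, green, red); there is no depth.
- r.camera_params(name): a dict with "camera_matrix" (3x3 intrinsics, pixels), "extrinsics" (4x4, takes a point from world to camera coordinates). Camera axes: x right, y down, z forward; pixel columns grow to the right and rows downward; lengths in m; the calibration is good to about 2 mm. A picture is of the moment at which its call begins. camera_params takes no time and is no camera call.
- r.finish_job(): hands the job in; it is judged then, once.
The state is a dict: "time_s": time; "joints": joint angles; "joint_velocities": joint speeds; "effort": joint torques, N m; "tcp_pos": TCP position; "ee_rot": TCP orientation; "wrist_force": force on the tool from outside, world axes, zero at the start; "moment": the same for the moment, N m; "gripper_width": opening from 0.0 (shut) to 1.0 (fully open); "gripper_force": force on a finger pad.
Only numpy, scipy, OpenCV 4.12 (cv2) and the standard library are available. Lean on these libraries where they do the work, as an engineer would, in place of code of your own. Each camera call takes 0.05 s, during which the arm holds its last target. There are 200 camera calls.

TASK

Walk the long, low steel riser forward over the table until its front stands square up against the aluminium stop bar, all of it in front of the bar. Do it with the fingers by alternate short pushes on the rubber bumpers at its two rear corners, left first (as seen from the robot), at least two pushes on each; keep it flat on the table and do not let it swing more than 30 degrees off square to the bar.

Things in the scene. Friction and masses are not known exactly. Their poses are not given: they have to be found in the camera images.
- riser: The riser: bare rectangular steel tube lying flat, open at its left and right ends: 90 mm front to back (x), 130 wide (y), 55 high, about 0.85 kg, loose; black rubber bumpers on its rear face (towards the robot). Origin: centre of its underside; x to its front, y left. Starts 75 to 95 mm short of the bar, up to 7 degrees off square. A push on one bumper turns it about the other end; it stays where left.
- bumper_left: The left (+y) rubber bumper, fixed on the riser's rear face: 26 mm wide, 50 mm high, standing 10 mm out. Origin: centre of its outer rear face, where to push: in the riser's frame 55 mm behind (-x), 52 mm to the left (+y) and 27.5 mm above the riser's origin. Axes as the riser's.
- bumper_right: The right (-y) rubber bumper, the same, 52 mm to the right (-y) of the riser's origin.
- stop: The stop bar: aluminium, fixed to the table beyond the riser, 210 mm long (y), 25 thick, 35 high, two dark bolt heads on top. Origin: middle of its front face (towards the riser and robot), at table level. x points into the bar, away from the robot: the way to walk; y left along the bar. With the riser home, its origin is 45 mm and the bumpers' outer faces are 100 mm in front (-x) of this.
There are look-alikes about, which are no part of the job. What is shaped like the riser but orange is not meant.

How it is judged (in metres and radians):
On the way, in this order (a step that is already met when the one before it is completed fails the run):
1. left bumper pushed forward by the fingers, at least 10 mm (contact force between the fingers and bumper_left above 0.5 N and distance of bumper_left from where it was at the start of the episode above 0.01 m), for 0.05 s.
2. right bumper pushed forward by the fingers, at least 10 mm from its start (contact force between the fingers and bumper_right above 0.5 N and distance of bumper_right from where it was at the start of the episode above 0.01 m), for 0.05 s.
3. left bumper pushed again, more than 30 mm from its start (contact force between the fingers and bumper_left above 0.5 N and distance of bumper_left from where it was at the start of the episode above 0.03 m), for 0.05 s.
4. right bumper pushed again, more than 30 mm from its start (contact force between the fingers and bumper_right above 0.5 N and distance of bumper_right from where it was at the start of the episode above 0.03 m), for 0.05 s.
At the end, for the whole second after the job is handed in: The riser lies flat and still on the table, its front face within 15 mm of the stop bar (measured at the middle), within 10 degrees of square to it, and within 40 mm of the bar's middle sideways (x of riser in the frame of stop above -0.06 m and y of riser in the frame of stop between -0.04 and 0.04 m and angle between the x axis of riser and the x axis of stop, either way round below 0.175 rad and angle between riser's own z axis and vertical below 0.06 rad and height (world z) of riser below 0.01 m and linear speed of riser below 0.01 m/s); the robot touches nothing.
It fails at once if the riser swung more than 31 degrees off square to the bar (angle between the x axis of riser and the x axis of stop, either way round above 0.54 rad).
It fails at once if the riser tipped or lifted off the table (angle between riser's own z axis and vertical above 0.15 rad or height (world z) of riser above 0.02 m).
It also fails if it takes over 58 s, if anything falls off the work surface, if the arm or the gripper's body presses on something with over 40 N, if the wrist force passes 120 N, or if a joint passes its speed limit or range.

## Working session

There is one attempt and no reset: what is moved stays moved. The work goes in short steps, Python scripts to look and compute and a tool call to move; the robot and the scene stay as the last step left them, time stands still between calls to the robot, and variables do not carry over. Pictures are saved under pics/ and viewed, at most 10 in all, crops included, and the job is handed in when it is done.

Besides the shell and the picture viewer there is one more tool, called in YAML: its name, and indented under it one key for each argument. drive_tool: Moves the arm, as the interface text tells. Its arguments: {"type":"object","properties":{"steps":{"type":"array"}},"required":["steps"]}

```bash
mkdir -p pics; python3 - <<'E'
from station import r
import cv2
for n in("scene","top"):
    cv2.imwrite(f"pics/{n}0.png",r.capture(n)); p=r.camera_params(n); print(n,p["camera_matrix"],p["extrinsics"])
s=r.sense();print(s["tcp_pos"],s["ee_rot"],s["time_s"])
E
```

```text
scene [[406.85031297   0.         259.24981257]
 [  0.         406.85031297 192.43997645]
 [  0.           0.           1.        ]] [[-0.82628125  0.56315914 -0.010539    0.43121853]
 [ 0.41233281  0.59202651 -0.69244947 -0.25574192]
 [-0.38371988 -0.57650359 -0.7213894   1.07679862]
 [ 0.          0.          0.          1.        ]]
top [[394.47237273   0.         252.52807685]
 [  0.         394.47237273 196.74765117]
 [  0.           0.           1.        ]] [[-0.04890739 -0.99880147  0.00191891  0.11373672]
 [-0.9742482   0.04728156 -0.22046521  0.59891117]
 [ 0.22011025 -0.01265187 -0.97539295  0.59629697]
 [ 0.          0.          0.          1.        ]]
[0.1555907  0.6048089  0.24056269] [[ 9.68416790e-01 -2.49336679e-01 -3.76584595e-04]
 [-2.49336932e-01 -9.68414810e-01 -1.96201036e-03]
 [ 1.24511048e-04  1.99394022e-03 -9.99998004e-01]] 0.1
```

View pics/scene0.png

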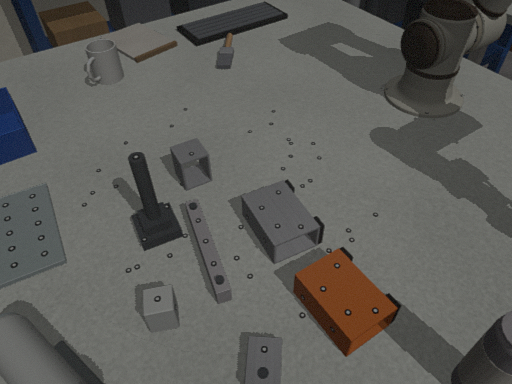

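View pics/top0.png

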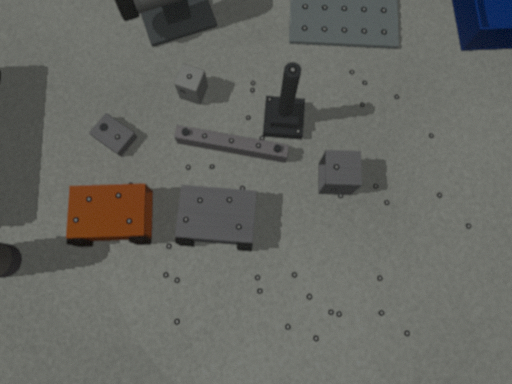

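Top view: the grey steel tube with black bumpers is at (216,215). The orange one at (110,212) is a look-alike. The long bar with two dark bolts, (178,130)–(288,153), is the stop, and the short bar at (114,134) is a look-alike. I'll confirm with an enlarged crop.

```bash
python3 - <<'E'
import cv2
i=cv2.imread("pics/top0.png")[115:255,160:300]
cv2.imwrite("pics/crop0.png",cv2.convertScaleAbs(cv2.resize(i,(560,560),interpolation=cv2.INTER_CUBIC),alpha=1.5))
E
```

```text
(no output)
```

View pics/crop0.png

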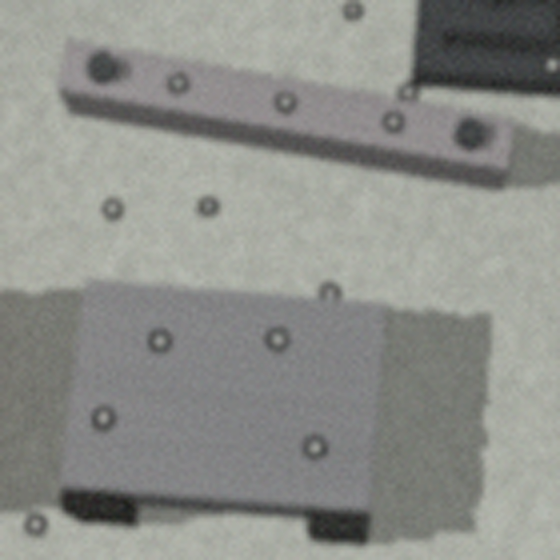

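The crop confirms it: bare steel tube with two bumpers, and the bar with two dark bolts. Riser top corners in the crop are about FL(88,283), FR(385,303), RR(368,507), RL(62,490). The bar's front top edge runs (63,92)–(507,172).

```bash
cat > h.py <<'E'
from station import r
import cv2,numpy as np
P=r.camera_params("top");K=P["camera_matrix"];E=P["extrinsics"];R=E[:3,:3];t=E[:3,3]
def ray(p,z):
    c=-R.T@t;d=R.T@np.linalg.solve(K,[p[0],p[1],1.]);return c+d*(z-c[2])/d[2]
def crop(p,o=(160,115),k=4): return ((p[0]+.5)/k-.5+o[0],(p[1]+.5)/k-.5+o[1])
def riser(pts):  # FL FR RR RL full-image pixels -> centre, yaw
    w=np.array([ray(p,.055)[:2] for p in pts]);m=np.array([[.045,.065],[.045,-.065],[-.045,-.065],[-.045,.065]])
    c=w.mean(0);a=w-c;yaw=np.arctan2((m[:,0]*a[:,1]-m[:,1]*a[:,0]).sum(),(m*a).sum())
    Rm=np.array([[np.cos(yaw),-np.sin(yaw)],[np.sin(yaw),np.cos(yaw)]])
    return c,yaw,Rm,(c+m@Rm.T-w)
E
python3 - <<'E'
from h import *
np.set_printoptions(precision=4,suppress=True)
c,y,Rm,res=riser([crop(p) for p in[(88,283),(385,303),(368,507),(62,490)]])
print(c,np.degrees(y),res*1000)
for s in(1,-1):print("bumper",c+Rm@[-.055,s*.052])
L,Rr=[ray(crop(p),.035)[:2] for p in[(63,92),(507,172)]];d=L-Rr;print("bar",L,Rr,np.linalg.norm(d),np.degrees(np.arctan2(-d[0],d[1])))
m=(L+Rr)/2;a=np.arctan2(-d[0],d[1]);S=np.array([[np.cos(a),-np.sin(a)],[np.sin(a),np.cos(a)]])
print("stop",m,"riser in stop",S.T@(c-m))
print([ray(crop(p),.0)[:2] for p in[(68,108),(505,187)]])
# orange neighbour rear/right edge
print([ray(p,.055)[:2] for p in[(152,184),(151,237),(68,240),(68,187)]])
s=r.sense();print(s["joints"])
E
```

```text
[0.5809 0.1474] -6.731833393333517 [[ 0.8046  1.4538]
 [ 0.6067 -0.3964]
 [-1.6633 -1.376 ]
 [ 0.252   0.3186]]
bumper [0.5323 0.2055]
bumper [0.5201 0.1022]
bar [0.7282 0.2192] [0.6802 0.0195] 0.2053880034553451 -13.504182171472774
stop [0.7042 0.1194] riser in stop [-0.1265 -0.0015]
[array([0.7339, 0.2234]), array([0.6843, 0.0172])]
[array([0.6373, 0.2562]), array([0.5457, 0.2572]), array([0.5474, 0.3954]), array([0.6389, 0.4003])]
[ 90.3885  22.0879   0.3885  -0.024  -68.4129 -14.8179]
```

drive_tool:
  steps: [0, 0, 0, 0.0296, 0.0209, 0, 0, 0, 0, 0, 0.0296, 0.0209, 0, 0, 0, 0, 0, 0.0296, 0.0209, 0, 0, 0, 0, 0, 0.0296, 0.0209, 0, 0, 0, 0, 0, 0.0296, 0.0209, 0, 0, 0, 0, 0, 0.0296, 0.0209, 0, 0, 0, 0, 0, 0.0296, 0.0209, 0, 0, 0, 0, 0, 0.0296, 0.0209, 0, 0, 0, 0, 0, 0.0296, 0.0209, 0, 0, 0, 0, 0, 0.0296, 0.0209, 0, 0]

```text
time_s: 0.93
tcp_pos: [0.3909, 0.3274, 0.2413]
ee_rot: [[0.969, -0.249, -0.0], [-0.249, -0.969, -0.0], [-0.0, 0.0, -1.0]]
wrist_force: [0.2, -0.4, 0.2]
gripper_width: 0.324
gripper_force: 0.0
```

drive_tool:
  steps: [0, 0, 0, 0.0296, 0.0209, 0, 0, 0, 0, 0, 0.0296, 0.0209, 0, 0, 0, 0, 0, 0.0296, 0.0209, 0, 0, 0, 0, 0, 0.0296, 0.0209, 0, 0, 0, 0, 0, 0, 0, 0.035, 0, 0, 0, 0, 0, 0, 0.035, 0, 0, 0, 0, 0, 0, 0.035, 0, 0, 0, 0, 0, 0, 0.035, 0, 0, 0, 0, 0, 0, 0, 0, 0, 0, 0, 0, 0, 0, 0]

```text
time_s: 1.77
tcp_pos: [0.4834, 0.2178, 0.1003]
ee_rot: [[0.969, -0.249, -0.003], [-0.249, -0.969, -0.003], [-0.002, 0.004, -1.0]]
wrist_force: [1.1, -0.3, 1.3]
gripper_width: 0.007
gripper_force: 0.0
```

drive_tool:
  steps: [0, 0, 0, 0, 0, 0.025, 0, 0, 0, 0, 0, 0, 0.025, 0, 0, 0, 0, 0, 0, 0.015, 0, 0, 0, 0, 0.01, 0, 0, 0, 0, 0, 0, 0.01, 0, 0, 0, 0, 0, 0, 0.01, 0, 0, 0, 0, 0, 0, 0.005, 0, 0, 0, 0, 0, 0, 0.005, 0, 0, 0, 0, 0, 0, 0.005, 0, 0, 0, 0, 0, 0, 0.005, 0, 0, 0]

```text
time_s: 2.6
tcp_pos: [0.5328, 0.2064, 0.0372]
ee_rot: [[0.968, -0.249, 0.0], [-0.249, -0.968, 0.001], [0.0, -0.001, -1.0]]
wrist_force: [-3.2, 3.0, 2.2]
gripper_width: 0.008
gripper_force: 2.2
```

drive_tool:
  steps: [0, 0, 0, 0.005, 0, 0, 0, 0, 0, 0, 0.005, 0, 0, 0, 0, 0, 0, 0.004, 0, 0, 0, 0, 0, 0, 0.004, 0, 0, 0]

```text
time_s: 2.93
tcp_pos: [0.55, 0.202, 0.0368]
ee_rot: [[0.968, -0.249, -0.0], [-0.249, -0.968, 0.0], [-0.0, -0.0, -1.0]]
wrist_force: [-4.2, 2.7, 1.7]
gripper_width: 0.003
gripper_force: 2.5
```

drive_tool:
  steps: [0, 0, 0, -0.02, 0, 0, 0, 0, 0, 0, -0.03, 0, 0, 0, 0, 0, 0, 0, 0, -0.04, 0, 0, 0, 0, 0, 0, -0.04, 0, 0, 0, 0, 0, 0.04, 0, 0, 0, 0, 0, 0, 0.04, 0, 0, 0, 0, 0, 0, 0, 0, 0]

```text
time_s: 3.52
tcp_pos: [0.4788, 0.1317, 0.117]
ee_rot: [[0.967, -0.253, -0.003], [-0.253, -0.967, -0.001], [-0.002, 0.002, -1.0]]
wrist_force: [-1.2, -0.9, -0.3]
gripper_width: 0.006
gripper_force: 0.0
```

```bash
python3 - <<'E'
from h import *
i=r.capture("top");cv2.imwrite("pics/t1.png",i)
cv2.imwrite("pics/crop1.png",cv2.convertScaleAbs(cv2.resize(i[115:255,160:300],(560,560),interpolation=cv2.INTER_CUBIC),alpha=1.5))
E
```

```text
(no output)
```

View pics/crop1.png

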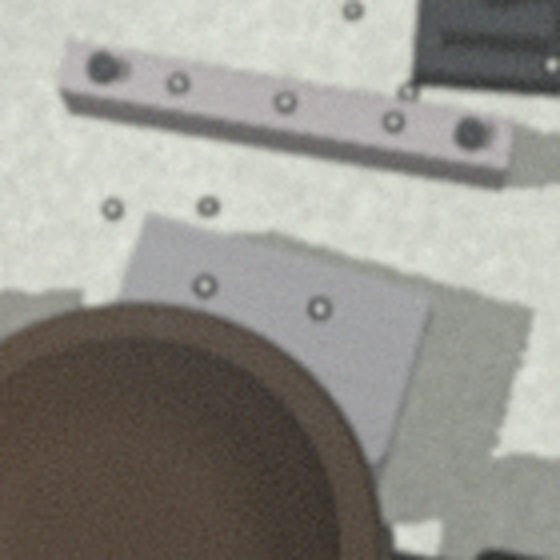

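The left corner advanced: front edge now runs FL(150,213)–FR(432,300), with the rear hidden by the arm. I'll get the pose from the front corners.

```bash
cat >> h.py <<'E'
SO=np.array([.7075,.1198]);SA=np.radians(-13.4)
def rot(a): return np.array([[np.cos(a),-np.sin(a)],[np.sin(a),np.cos(a)]])
def front(FL,FR):  # crop px
    a,b=[ray(crop(p),.055)[:2] for p in(FL,FR)];d=a-b;y=np.arctan2(-d[0],d[1]);c=(a+b)/2-rot(y)@[.045,0]
    s=r.sense();T=s["ee_rot"][:2,:2] if hasattr(s["ee_rot"],"shape") else np.array(s["ee_rot"])[:2,:2]
    print("len",np.linalg.norm(d),"c",c,"rel yaw",np.degrees(y-SA),"in stop",rot(SA).T@(c-SO),s["time_s"])
    for n,k in(("L",1),("R",-1)):
        q=c+rot(y)@[-.055,k*.052];print(n,q,"tool dx,dy to centre",T.T@(q-np.array(s["tcp_pos"])[:2]))
E
python3 -c "
from h import *
np.set_printoptions(precision=4,suppress=True)
front((150,213),(432,300))"
```

```text
len 0.12835564239436137 c [0.5979 0.1336] rel yaw -7.0412487044609735 in stop [-0.1098 -0.012 ] 3.5667
L [0.5645 0.2015] tool dx,dy to centre [ 0.064  -0.0869]
R [0.5282 0.1041] tool dx,dy to centre [0.0534 0.0166]
```

drive_tool:
  steps: [0, 0, 0, 0, 0.017, 0.025, 0, 0, 0, 0, 0, 0, 0.035, 0, 0, 0, 0, 0, 0, 0.021, 0, 0, 0, 0, 0.016, 0, 0, 0, 0, 0, 0, 0.014, 0, 0, 0, 0, 0, 0, 0.006, 0, 0, 0, 0, 0, 0, 0.005, 0, 0, 0, 0, 0, 0, 0.005, 0, 0, 0, 0, 0, 0, 0.005, 0, 0, 0, 0, 0, 0, 0.005, 0, 0, 0]

```text
time_s: 4.4
tcp_pos: [0.5292, 0.1051, 0.035]
ee_rot: [[0.968, -0.25, -0.005], [-0.25, -0.968, -0.002], [-0.005, 0.003, -1.0]]
wrist_force: [-5.0, -0.5, 0.7]
gripper_width: 0.002
gripper_force: 2.2
```

drive_tool:
  steps: [0, 0, 0, 0.005, 0, 0, 0, 0, 0, 0, 0.005, 0, 0, 0, 0, 0, 0, 0.005, 0, 0, 0, 0, 0, 0, 0.005, 0, 0, 0, 0, 0, 0, 0.004, 0, 0, 0]

```text
time_s: 4.82
tcp_pos: [0.5553, 0.1001, 0.0354]
ee_rot: [[0.968, -0.249, -0.0], [-0.249, -0.968, -0.0], [-0.0, 0.0, -1.0]]
wrist_force: [-3.1, -1.3, -1.7]
gripper_width: 0.005
gripper_force: 1.5
```

drive_tool:
  steps: [0, 0, 0, -0.025, 0, 0, 0, 0, 0, 0, -0.025, 0, 0, 0, 0, 0, 0, 0, 0, -0.04, 0, 0, 0, 0, 0, 0, -0.04, 0, 0, 0, 0, 0, -0.035, 0, 0, 0, 0, 0, 0, -0.035, 0, 0, 0, 0, 0, 0, -0.03, 0, 0, 0, 0, 0, 0, 0, 0, 0]

```text
time_s: 5.48
tcp_pos: [0.536, 0.2158, 0.1178]
ee_rot: [[0.97, -0.244, 0.01], [-0.244, -0.97, 0.006], [0.008, -0.008, -1.0]]
wrist_force: [-0.0, 0.3, -0.2]
gripper_width: 0.007
gripper_force: 0.0
```

```bash
python3 - <<'E'
from h import *
i=r.capture("top")
cv2.imwrite("pics/crop2.png",cv2.convertScaleAbs(cv2.resize(i[115:255,160:300],(560,560),interpolation=cv2.INTER_CUBIC),alpha=1.5))
E
```

```text
(no output)
```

View pics/crop2.png

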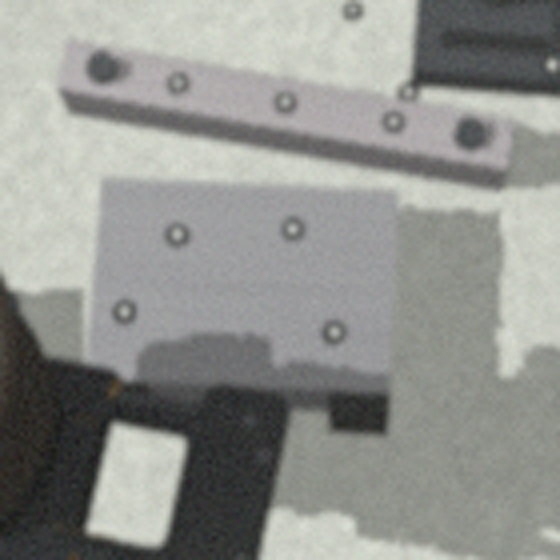

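The riser is fully forward of its start. Front corners are now FL(103,178) and FR(397,190).

```bash
python3 -c "
from h import *
np.set_printoptions(precision=4,suppress=True)
front((103,178),(397,190))"
```

```text
len 0.12860553688715234 c [0.6288 0.1383] rel yaw 8.186899315577424 in stop [-0.0809 -0.0002] 5.5333
L [0.5787 0.1951] tool dx,dy to centre [0.0475 0.0069]
R [0.5693 0.0915] tool dx,dy to centre [0.0638 0.1097]
```

drive_tool:
  steps: [0, 0, 0, 0, 0.007, 0.025, 0, 0, 0, 0, 0, 0, 0.035, 0, 0, 0, 0, 0, 0, 0.022, 0, 0, 0, 0, 0.014, 0, 0, 0, 0, 0, 0, 0.014, 0, 0, 0, 0, 0, 0, 0.006, 0, 0, 0, 0, 0, 0, 0.005, 0, 0, 0, 0, 0, 0, 0.005, 0, 0, 0, 0, 0, 0, 0.005, 0, 0, 0, 0, 0, 0, 0.005, 0, 0, 0]

```text
time_s: 6.37
tcp_pos: [0.5818, 0.1896, 0.0338]
ee_rot: [[0.969, -0.249, -0.0], [-0.249, -0.969, 0.0], [-0.0, -0.0, -1.0]]
wrist_force: [-2.9, 2.3, 0.6]
gripper_width: 0.005
gripper_force: 1.8
```

drive_tool:
  steps: [0, 0, 0, 0.005, 0, 0, 0, 0, 0, 0, 0.005, 0, 0, 0, 0, 0, 0, 0.005, 0, 0, 0, 0, 0, 0, 0.003, 0, 0, 0]

```text
time_s: 6.7
tcp_pos: [0.6001, 0.185, 0.0338]
ee_rot: [[0.968, -0.249, 0.001], [-0.249, -0.968, 0.0], [0.001, -0.001, -1.0]]
wrist_force: [-4.4, 3.0, 1.3]
gripper_width: 0.007
gripper_force: 2.3
```

drive_tool:
  steps: [0, 0, 0, -0.025, 0, 0, 0, 0, 0, 0, -0.03, 0, 0, 0, 0, 0, 0, 0, 0, -0.04, 0, 0, 0, 0, 0, 0, -0.04, 0, 0, 0, 0, 0, 0.035, 0, 0, 0, 0, 0, 0, 0.035, 0, 0, 0, 0, 0, 0, 0.03, 0, 0, 0, 0, 0, 0, 0, 0, 0]

```text
time_s: 7.37
tcp_pos: [0.5195, 0.0972, 0.1141]
ee_rot: [[0.967, -0.253, -0.001], [-0.253, -0.967, -0.001], [-0.001, 0.001, -1.0]]
wrist_force: [-0.1, -0.1, 0.4]
gripper_width: 0.004
gripper_force: 0.0
```

```bash
python3 - <<'E'
from h import *
i=r.capture("top")
cv2.imwrite("pics/crop3.png",cv2.convertScaleAbs(cv2.resize(i[115:255,160:300],(560,560),interpolation=cv2.INTER_CUBIC),alpha=1.5))
E
```

```text
(no output)
```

View pics/crop3.png

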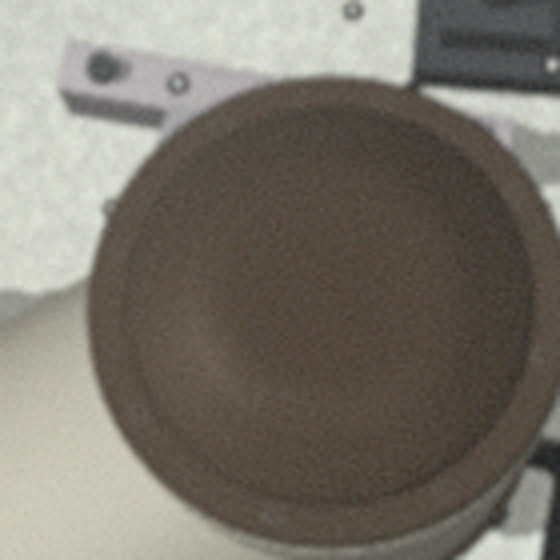

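The arm hides the riser in this view. By analogy with push 1, I predict about −7° and c ≈ −0.064. I'll push right by about 20 mm, which needs a 10 mm left offset first.

drive_tool:
  steps: [0, 0, 0, 0, -0.009, 0.025, 0, 0, 0, 0, 0, 0, 0.032, 0, 0, 0, 0, 0, 0, 0.021, 0, 0, 0, 0, 0.016, 0, 0, 0, 0, 0, 0, 0.014, 0, 0, 0, 0, 0, 0, 0.008, 0, 0, 0, 0, 0, 0, 0.005, 0, 0, 0, 0, 0, 0, 0.005, 0, 0, 0, 0, 0, 0, 0.005, 0, 0, 0, 0, 0, 0, 0.005, 0, 0, 0]

```text
time_s: 8.25
tcp_pos: [0.5772, 0.095, 0.0352]
ee_rot: [[0.968, -0.25, -0.006], [-0.25, -0.968, -0.002], [-0.005, 0.003, -1.0]]
wrist_force: [-4.4, -0.7, 1.4]
gripper_width: 0.005
gripper_force: 2.1
```

drive_tool:
  steps: [0, 0, 0, 0.005, 0, 0, 0, 0, 0, 0, 0.003, 0, 0, 0, 0, 0, 0, 0, 0, 0, 0]

```text
time_s: 8.5
tcp_pos: [0.5829, 0.0935, 0.0351]
ee_rot: [[0.968, -0.25, -0.01], [-0.25, -0.968, -0.002], [-0.009, 0.004, -1.0]]
wrist_force: [-11.1, 3.5, 5.8]
gripper_width: 0.007
gripper_force: 5.7
```

drive_tool:
  steps: [0, 0, 0, -0.025, 0, 0, 0, 0, 0, 0, -0.03, 0, 0, 0, 0, 0, 0, 0, 0, -0.04, 0, 0, 0, 0, 0, 0, -0.04, 0, 0, 0, 0, 0, -0.035, 0, 0, 0, 0, 0, 0, -0.035, 0, 0, 0, 0, 0, 0, -0.025, 0, 0, 0, 0, 0, 0, 0, 0, 0]

```text
time_s: 9.17
tcp_pos: [0.56, 0.2043, 0.1168]
ee_rot: [[0.97, -0.245, 0.006], [-0.245, -0.97, 0.003], [0.005, -0.004, -1.0]]
wrist_force: [0.2, -0.1, 0.1]
gripper_width: 0.007
gripper_force: 0.0
```

```bash
python3 - <<'E'
from h import *
i=r.capture("top")
cv2.imwrite("pics/crop4.png",cv2.convertScaleAbs(cv2.resize(i[115:255,160:300],(560,560),interpolation=cv2.INTER_CUBIC),alpha=1.5))
E
```

```text
(no output)
```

View pics/crop4.png

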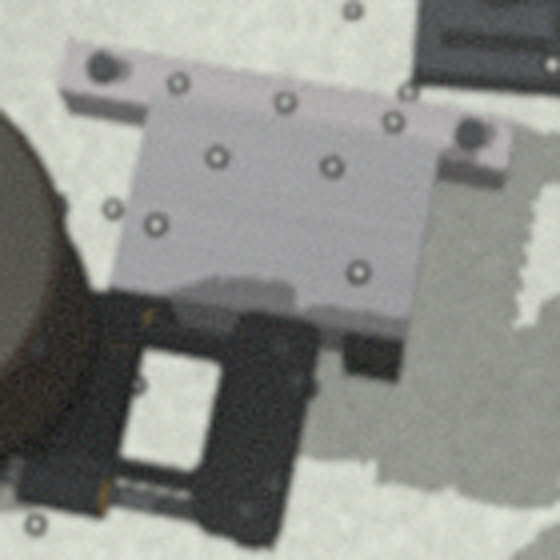

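The riser is nearly home: front edge about FL(147,103)–FR(438,140), rear corners RL(112,292) and RR(408,335). The force of 11 N suggests its right front corner met the bar.

```bash
python3 -c "
from h import *
np.set_printoptions(precision=4,suppress=True)
front((147,103),(438,140))
c,y,_,e=riser([crop(p) for p in[(147,103),(438,140),(406,335),(112,290)]]);print(np.degrees(y-SA),rot(SA).T@(c-SO),e*1000)"
```

```text
len 0.12960466401905651 c [0.6573 0.1228] rel yaw 2.995691233810372 in stop [-0.0495 -0.0087] 9.2167
L [0.6126 0.1839] tool dx,dy to centre [0.0568 0.0045]
R [0.5938 0.0816] tool dx,dy to centre [0.0637 0.1082]
2.1675056769534544 [-0.0484 -0.0077] [[ 2.2156  0.0774]
 [ 0.2986  0.0412]
 [-0.9565 -1.2001]
 [-1.5577  1.0815]]
```

Already within tolerance. I'll square it up with one short left push.

drive_tool:
  steps: [0, 0, 0, 0, 0.005, 0.025, 0, 0, 0, 0, 0, 0, 0.035, 0, 0, 0, 0, 0, 0, 0.021, 0, 0, 0, 0, 0.02, 0, 0, 0, 0, 0, 0, 0.018, 0, 0, 0, 0, 0, 0, 0.004, 0, 0, 0, 0, 0, 0, 0.003, 0, 0, 0, 0, 0, 0, 0.003, 0, 0, 0, 0, 0, 0, 0.003, 0, 0, 0, 0, 0, 0, 0.001, 0, 0, 0]

```text
time_s: 10.05
tcp_pos: [0.604, 0.182, 0.0347]
ee_rot: [[0.968, -0.249, -0.005], [-0.249, -0.968, -0.001], [-0.005, 0.002, -1.0]]
wrist_force: [-10.6, 4.7, 5.6]
gripper_width: 0.004
gripper_force: 5.0
```

drive_tool:
  steps: [0, 0, 0, -0.02, 0, 0, 0, 0, 0, 0, -0.035, 0, 0, 0, 0, 0, 0, 0, 0, -0.04, 0, 0, 0, 0, 0, 0, -0.04, 0, 0, 0, 0, 0, 0, -0.04, 0, 0, 0, 0, -0.035, -0.01, 0, 0, 0, 0, 0, -0.035, -0.01, 0, 0, 0, 0, 0, -0.035, -0.01, 0, 0, 0, 0, 0, 0, 0, 0, 0, 0, 0, 0, 0, 0, 0, 0]

```text
time_s: 10.88
tcp_pos: [0.4577, 0.2516, 0.1554]
ee_rot: [[0.969, -0.246, 0.001], [-0.246, -0.969, 0.001], [0.001, -0.001, -1.0]]
wrist_force: [-0.2, -0.5, 0.4]
gripper_width: 0.004
gripper_force: 0.0
```

```bash
python3 - <<'E'
from h import *
i=r.capture("top")
cv2.imwrite("pics/crop5.png",cv2.convertScaleAbs(cv2.resize(i[115:255,160:300],(560,560),interpolation=cv2.INTER_CUBIC),alpha=1.5))
E
```

```text
(no output)
```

View pics/crop5.png

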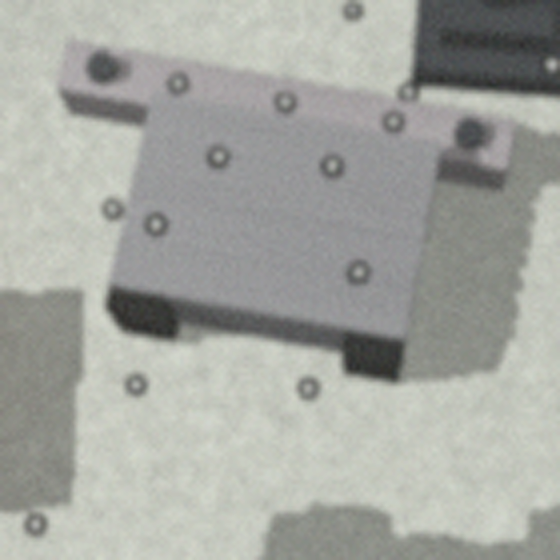

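The riser is flat and square against the bar: its rear edge (112,288)–(408,337) is parallel to the bar, it sits about 8 mm off the bar's middle, and the arm is clear of it.

```bash
python3 -c "
from station import r
print(r.finish_job())"
```

```text
the job is handed in; nothing more can be done
None
```

The riser was walked home with left, right, left, right pushes plus a short left squaring push; by the camera it stands flat and square against the stop bar, about 8 mm off its middle. The job is handed in at about 11 s, but no verdict came back.

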